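# Lay the mould halves on their backs to dry

### The arm

A 6-joint arm with a two-finger parallel gripper is mounted at the origin on the work surface. World frame = base frame: x ahead of the robot, y to its left, z up, the work surface at z = 0. Lengths are in m, angles in rad, forces in N, time in s.
With the tool pointing down it reaches from about 0.35 to 0.775 m from the base axis. Payload 7.3 kg.
Tool frame: the origin (TCP) lies on the centre line of the jaws, within the pads' length; the fingertips stand tip_reach ahead of it and the grasp point (between the pads) lies 6 mm ahead of it (tip_reach is the distance from the TCP to the fingertips, in m); x points along the fingers, y is the direction in which the jaws open and shut, and the axes are right-handed (so a half turn about x gives the same grasp; the last joint's range is limited). The gripper opens to 92 mm and grips with 3 to 60 N. Pads are 19 mm wide; open, the fingers measure 130 mm over their backs; the gripper's body (75 mm by 190 mm) begins 47 mm behind the grasp point.
Start: joints at [-1.276, 0.342, 1.524, -0, 1.275, -0.146], TCP at [0.224, -0.475, 0.252] pointing down, gripper open.
Joint ranges: [-2.53, 2.53], [-0.77, 2.02], [0.04, 2.7], [-1, 4.14], [0.28, 2.66], [-3.11, 3.11]. Speed limits (rad/s): [2.57, 2.57, 3.14, 3.14, 3.14, 3.14].

### API

Orientations are given as [roll, pitch, yaw] about the fixed x, y, z axes, in that order (R = Rz(yaw) Ry(pitch) Rx(roll)).
In Python, from cell import observe, read_camera, get_calibration, hand_in, tip_reach gives the robot as it stands. The module is installed in compiled form; this text tells all that it offers.
- The arm moves only by the shell command python3 -m crank 'ROWS' [FORCE]. ROWS is JSON, a list of rows, each an object of numbers: "fingers": the opening, from -1 (shut) to 1 (fully open); "tx", "ty", "tz": the shift along the tool's x, y, z in units of 40 mm (1.0 is 40 mm); "roll": the turn about the tool's x in units of 10 degrees (1.0 is 10 degrees). In form: [{"fingers": .., "tx": .., "ty": .., "tz": .., "roll": ..}, ...]. A call has exactly 8 rows; each row is the pose to reach, as a shift and turn from the pose commanded when the call began, along the tool's axes at that moment; what a row does not reach only later rows make up. A row lasts 1/8 s, in which the tool goes at most 62.5 mm and 10.7 degrees, less where a joint would pass 70% of its speed; a pose out of reach is approached as far as the arm can. A call with a gripper value outside its range is refused whole. The fingers move at their own pace and stop on an object; FORCE is the grip in N (left out, the last holds). Time passes only in rows, so rows that repeat a pose let the fingers close, or fill a call up. It gives the time, the measured TCP pose, the force and the opening at its end, in the units of the state.
- observe(): the state, without advancing time (a new reading comes with each control period).
- read_camera(name): name is "scene" or "top" or "wrist"; returns (picture, depth): 420x560x3 uint8, red, green, blue; 420x560 float32, m along the optical axis (not along the pixel's ray), 0 where there is no reading.
- get_calibration(name): a dict with "vertical_fov" (degrees; the focal length in pixels is half the picture's height over the tangent of half this angle, whatever the lens; pixels are square), "cx", "cy" (the principal point, pixels), "pose" (4x4, takes a point from camera to world coordinates); the wrist camera has in their place "T_tool_cam" (4x4, takes a point from camera to tool coordinates, whose origin is the TCP and whose axes are the tool frame's). Camera axes: x right, y down, z forward; pixel columns grow to the right and rows downward; lengths in m; the calibration is good to about 2 mm. A picture is of the moment at which its call begins: read the wrist's pose just before it. get_calibration takes no time and is no camera call.
- hand_in(): hands the job in, once; it reports no verdict.
The state is a dict: "time": time; "qpos": joint angles; "qvel": joint speeds; "joint_efforts": joint torques, N m; "tool_pos": TCP position; "tool_rot": TCP orientation; "contact_force": force on the tool from outside, world axes, zero at the start; "torque": the same for the moment, N m; "opening": finger opening in m.
Only numpy, scipy, OpenCV 4.12 (cv2) and the standard library are available. Lean on these libraries where they do the work, as an engineer would, in place of code of your own. Each camera call takes 0.05 s, during which the arm holds its last target. There are 200 camera calls.

### The job

Two plaster mould halves stand on end on the rubber mat. Push each one over where it stands, so that it lies on its plain flat back with its hollow facing up to dry; tip them, do not lift them off the mat or shove them along it. Leave the other things on the bench where they are.

Things in the scene. Friction and masses are not known exactly. Their poses are not given: they have to be found in the camera images.
- mould_left: The left-hand (+y) white plaster mould half standing on end, 60 thick (x) x 100 wide (y) x 160 mm high (z), about 0.8 kg. Origin: centre of its foot; z up. -x face: the moulded one, with a vase-shaped hollow 70 mm wide at most; its neck, up to 36 mm wide, takes the top 40 mm and opens as a notch in the top face, with flat lands 30 mm wide either side. +x face: plain flat back.
- mould_right: The right-hand (-y) half of the pair: white plaster mould half standing on end, 60 thick (x) x 100 wide (y) x 160 mm high (z), about 0.8 kg. Origin: centre of its foot; z up. -x face: the moulded one, with a vase-shaped hollow 70 mm wide at most; its neck, up to 36 mm wide, takes the top 40 mm and opens as a notch in the top face, with flat lands 30 mm wide either side. +x face: plain flat back.
- mould_left_heel (a point): middle of the lower back edge (+x, z = 0 of the block) of the left mould half, about which it tips. Pushed level at 115 mm or more above the mat a half tips (2 to 3 N, past balance after about 45 mm) and falls by itself; pushed low it slides
- mould_right_heel (a point): middle of the lower back edge (+x, z = 0 of the block) of the right mould half, about which it tips. Each half is turned so that its moulded face looks inwards, to the other half, give or take 90 degrees; its back looks outwards
- mat: black rubber bench mat, fixed, 500 (x) x 800 (y) x 6 mm; origin at the centre of its underside on the bench, so its top is 6 mm above the bench
- closed_mould: bystander: closed two-part plaster mould, 90 x 130 x 80 mm high, on the bench right of the mat, at its near end; origin at the centre of its underside
- jug: bystander: white plastic bottle, 100 mm across, 210 mm high, left of the mat; origin at the centre of its underside
- pail: bystander: open blue plastic tub, 120 mm across, 130 mm high, right of the mat; origin at the centre of its underside

How it is judged:
At the end, for the whole second after the job is handed in: Both mould halves lie still on the mat on their plain backs, hollow up and level within 8 degrees, the lower back edge of each within 60 mm of where it stood (angle between each of mould_left, mould_right's own x axis and vertical above 3 rad and distance of each of mould_left_heel, mould_right_heel from where it was at the start of the episode below 0.06 m and height (world z) of each of mould_left_heel, mould_right_heel below 0.015 m and linear speed of each of mould_left, mould_right below 0.02 m/s and angular speed of each of mould_left, mould_right below 0.1 rad/s); the robot touches nothing.
It fails at once if the left mould half lifted off the mat or tipped onto a side or its moulded face (its lower back edge more than 25 mm above the mat) (height (world z) of mould_left_heel above 0.031 m).
It fails at once if the right mould half lifted off the mat or tipped onto a side or its moulded face (its lower back edge more than 25 mm above the mat) (height (world z) of mould_right_heel above 0.031 m).
It fails at once if a bystander (closed mould, jug or pail) moved more than 30 mm (distance of any of closed_mould, jug, pail from where it was at the start of the episode above 0.03 m).
It also fails if it takes over 40 s, if anything falls off the work surface, if the arm or the gripper's body presses on something with over 40 N, if the wrist force passes 120 N, or if a joint passes its speed limit or range.

## Working session

There is one attempt and no reset: what is moved stays moved. The work goes in short steps, Python scripts to look and compute and a shell command to move; the robot and the scene stay as the last step left them, time stands still between calls to the robot, and variables do not carry over. Pictures are saved under pics/ and viewed, about 8 in all and at most 12, crops included, and the job is handed in when it is done.

```bash
mkdir -p pics; cat > h.py <<'E'
import numpy as np,cv2
from cell import *
def pts(name,pic,d):
    c=get_calibration(name); f=pic.shape[0]/2/np.tan(np.radians(c["vertical_fov"])/2)
    v,u=np.mgrid[:d.shape[0],:d.shape[1]]
    p=np.stack([(u-c["cx"])/f*d,(v-c["cy"])/f*d,d,np.ones_like(d)],-1)@np.array(c["pose"]).T
    p=p[...,:3]; p[d==0]=np.nan; return p
E
python3 - <<'E'
from h import *
o=observe();print({k:np.round(v,3).tolist() for k,v in o.items()},tip_reach)
for n in("top","scene"):
    a,d=read_camera(n); cv2.imwrite(f"pics/{n}0.png",a[...,::-1]); np.savez(f"{n}0.npz",a=a,d=d,p=pts(n,a,d))
    print(n,get_calibration(n),(d>0).mean())
E
```

```text
{'time': 0.0, 'qpos': [-1.276, 0.343, 1.525, -0.0, 1.275, -0.146], 'qvel': [-0.001, -0.0, 0.0, -0.001, -0.002, 0.0], 'joint_efforts': [-0.001, -43.125, -24.421, 0.072, 0.056, -0.0], 'tool_pos': [0.224, -0.474, 0.251], 'tool_rot': [-1.714, 1.569, 1.868], 'contact_force': [-0.001, 0.306, -0.665], 'torque': [-0.0, 0.057, -0.019], 'opening': 0.092} 0.025
top {'vertical_fov': 47.64901840868604, 'cx': 282.78190068885027, 'cy': 208.3439636986092, 'pose': array([[-8.97102652e-03, -9.89536873e-01,  1.44001033e-01,
         2.49664270e-01],
       [-9.99956543e-01,  9.24276952e-03,  1.21821751e-03,
        -8.77716622e-03],
       [-2.53643951e-03, -1.43983847e-01, -9.89576788e-01,
         1.65127772e+00],
       [ 0.00000000e+00,  0.00000000e+00,  0.00000000e+00,
         1.00000000e+00]])} 0.9960204081632653
scene {'vertical_fov': 56.506250850055196, 'cx': 277.9888719935817, 'cy': 203.62733735030307, 'pose': array([[-0.99718415, -0.06145011,  0.04298434,  0.40810955],
       [-0.07224622,  0.63352388, -0.77034277,  1.10817158],
       [ 0.02010604, -0.77127905, -0.63617951,  0.96570466],
       [ 0.        ,  0.        ,  0.        ,  1.        ]])} 0.9960544217687075
```

View pics/top0.png

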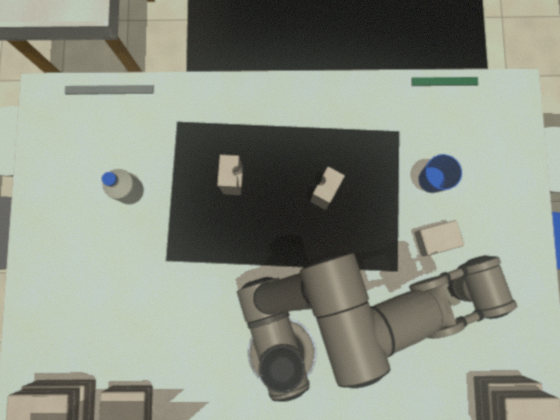

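View pics/scene0.png

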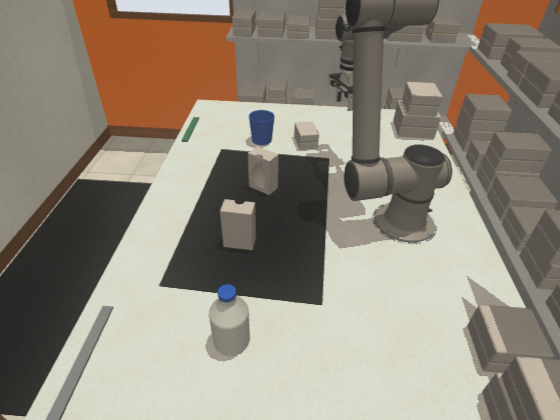

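The top view shows the left half at about (231,170) with its notch towards −y. The right half is at about (328,185), turned, with its notch at (322,181). Bystanders: jug (117,183), pail (440,173), closed mould (440,238).

```bash
python3 - <<'E'
from h import *
z=np.load("top0.npz");p=z["p"];a=z["a"]
for n,(u0,u1,v0,v1) in dict(L=(205,260,140,210),R=(300,355,155,220)).items():
    q=p[v0:v1,u0:u1]; m=(q[...,2]>.155)&(q[...,2]<.18)
    mm=m.astype(np.uint8)
    s=q[m]; print(n,len(s),"z",np.median(s[:,2]))
    r=cv2.minAreaRect((s[:,:2]*1000).astype(np.float32)); print(r,cv2.boxPoints(r).round().tolist())
    # missing points = notch
    c=cv2.fillConvexPoly(np.zeros_like(mm),cv2.convexHull(np.argwhere(m)[:,::-1].astype(np.int32)),1)
    h=(c>0)&~m; print("mean",s[:,:2].mean(0),"median z notch",np.nanmedian(q[h][:,2]), "notch px",h.sum(),np.argwhere(h).mean(0)+[v0,u0])
    # notch location at plane z=.166 by ray
    C=get_calibration("top");f=210/np.tan(np.radians(C["vertical_fov"])/2);P=np.array(C["pose"])
    v,u=(np.argwhere(h)+[v0,u0]).T
    dd=np.stack([(u-C["cx"])/f,(v-C["cy"])/f,np.ones(len(u))],-1)@P[:3,:3].T
    w=P[:3,3]+dd*((.166-P[2,3])/dd[:,2])[:,None]; print("notch xy",w[:,:2].mean(0))
    cv2.imwrite(f"pics/{n}.png",cv2.resize(a[v0:v1,u0:u1,::-1],None,fx=6,fy=6,interpolation=cv2.INTER_CUBIC))
i=[cv2.resize(cv2.imread(f"pics/{n}.png"),(350,400)) for n in "LR"];cv2.imwrite("pics/LR.png",np.hstack(i))
s=observe();print(s["tool_pos"],s["tool_rot"])
from scipy.spatial.transform import Rotation as R
print(R.from_euler("xyz",s["tool_rot"]).as_matrix().round(3))
E
```

```text
L 565 z 0.16640814853347963
((590.0906982421875, 168.46926879882812), (60.725990295410156, 102.00243377685547), 86.29206085205078) [[537.0, 141.0], [639.0, 135.0], [643.0, 195.0], [541.0, 202.0]]
mean [0.58881753 0.16970063] median z notch 0.04818699619480227 notch px 80 [172.1875 231.35  ]
notch xy [0.58403399 0.15617299]
R 558 z 0.16604053267455743
((541.4783325195312, -151.90151977539062), (59.682891845703125, 101.22191619873047), 60.62228012084961) [[483.0, -153.0], [571.0, -203.0], [600.0, -151.0], [512.0, -101.0]]
mean [ 0.5399843  -0.15274836] median z notch 0.010346150922921904 notch px 76 [182.93421053 324.68421053]
notch xy [ 0.54626851 -0.14093676]
[ 0.22390799 -0.47450895  0.25112878] [-1.71721797  1.56946716  1.86512525]
[[-0.     0.427 -0.904]
 [ 0.001 -0.904 -0.427]
 [-1.    -0.001 -0.   ]]
```

View pics/LR.png

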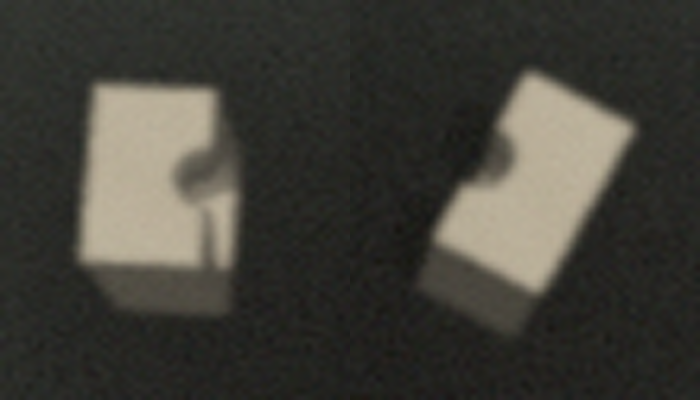

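The crops confirm both notches face inwards: left at crop (200,175), right at (490,158). Push directions (face to back) are about (0.065, 0.998) for the left half and (−0.49, −0.87) for the right. I'll set the fingers to about 50 mm so they press on both lands, then tip the right half first.

```bash
python3 -m crank '[{"fingers":0.09,"ty":-0.2,"tz":-0.5,"tx":-0.1,"roll":0},{"fingers":0.09,"ty":-0.5,"tz":-1.2,"tx":-0.3,"roll":0},{"fingers":0.09,"ty":-0.9,"tz":-2.2,"tx":-0.4,"roll":0},{"fingers":0.09,"ty":-1.3,"tz":-3.2,"tx":-0.5,"roll":0},{"fingers":0.09,"ty":-1.7,"tz":-4.2,"tx":-0.5,"roll":0},{"fingers":0.09,"ty":-2.1,"tz":-5.2,"tx":-0.5,"roll":0},{"fingers":0.09,"ty":-2.5,"tz":-6.1,"tx":-0.5,"roll":0},{"fingers":0.09,"ty":-2.5,"tz":-6.1,"tx":-0.5,"roll":0}]'
python3 -m crank '[{"fingers":0.09,"ty":-0.2,"tz":-0.5,"tx":0,"roll":-0.3},{"fingers":0.09,"ty":-0.5,"tz":-1.2,"tx":0,"roll":-0.8},{"fingers":0.09,"ty":-0.9,"tz":-2.2,"tx":0,"roll":-1.4},{"fingers":0.09,"ty":-1.3,"tz":-3.2,"tx":0,"roll":-2.0},{"fingers":0.09,"ty":-1.7,"tz":-4.2,"tx":0,"roll":-2.6},{"fingers":0.09,"ty":-2.1,"tz":-5.2,"tx":0,"roll":-3.1},{"fingers":0.09,"ty":-2.42,"tz":-5.95,"tx":0,"roll":-3.53},{"fingers":0.09,"ty":-2.42,"tz":-5.95,"tx":0,"roll":-3.53}]'
python3 - <<'E'
from h import *
from scipy.spatial.transform import Rotation as R
s=observe();T=R.from_euler("xyz",s["tool_rot"]).as_matrix();print(T.round(3),s["opening"],s["qpos"])
print("to pre, in units 40mm:",T.T@(np.array([.576,-.091,.165])-s["tool_pos"])/.04)
E
```

```text
time: 1.1
tool_pos: [0.4034, -0.2774, 0.2719]
tool_rot: [-2.472, 1.57, 1.115]
contact_force: [-0.5, -0.6, -0.6]
opening: 0.0501
time: 2.1
tool_pos: [0.5765, -0.0898, 0.2713]
tool_rot: [-1.415, 1.57, 2.786]
contact_force: [-0.2, 0.4, -0.5]
opening: 0.05
[[-0.001  0.872 -0.489]
 [ 0.    -0.489 -0.872]
 [-1.    -0.001  0.   ]] 0.05000952495684198 [-2.85900989e-01  4.37620041e-01  1.32233304e+00  4.43568822e-05
  1.38226404e+00  2.25416929e-01]
to pre, in units 40mm: [2.65672862 0.00536016 0.03157223]
```

```bash
python3 -m crank '[{"fingers":0.09,"tx":0.5,"ty":0,"tz":0,"roll":0},{"fingers":0.09,"tx":1.2,"ty":0,"tz":0,"roll":0},{"fingers":0.09,"tx":1.9,"ty":0,"tz":0,"roll":0},{"fingers":0.09,"tx":2.45,"ty":0,"tz":0,"roll":0},{"fingers":0.09,"tx":2.65,"ty":0,"tz":0,"roll":0},{"fingers":0.09,"tx":2.65,"ty":0,"tz":0.2,"roll":0},{"fingers":0.09,"tx":2.65,"ty":0,"tz":0.5,"roll":0},{"fingers":0.09,"tx":2.65,"ty":0,"tz":0.7,"roll":0}]'
python3 -m crank '[{"fingers":0.09,"tx":0,"ty":0,"tz":0.15,"roll":0},{"fingers":0.09,"tx":0,"ty":0,"tz":0.3,"roll":0},{"fingers":0.09,"tx":0,"ty":0,"tz":0.45,"roll":0},{"fingers":0.09,"tx":0,"ty":0,"tz":0.6,"roll":0},{"fingers":0.09,"tx":0,"ty":0,"tz":0.75,"roll":0},{"fingers":0.09,"tx":0,"ty":0,"tz":0.9,"roll":0},{"fingers":0.09,"tx":0,"ty":0,"tz":1.05,"roll":0},{"fingers":0.09,"tx":0,"ty":0,"tz":1.05,"roll":0}]'
python3 - <<'E'
from h import *
a,d=read_camera("scene"); cv2.imwrite("pics/scene1.png",a[60:320,100:400,::-1])
E
```

```text
time: 3.1
tool_pos: [0.562, -0.1168, 0.1667]
tool_rot: [1.591, 1.569, -0.494]
contact_force: [-0.1, 0.9, -0.0]
opening: 0.0503
time: 4.1
tool_pos: [0.5413, -0.1526, 0.1656]
tool_rot: [-0.719, 1.57, -2.805]
contact_force: [0.0, -0.1, 0.0]
opening: 0.0503
```

View pics/scene1.png

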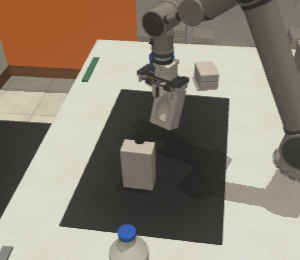

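The right half (at about (168,108) in the crop) is leaning back about its heel against the fingers. I'll push on past balance.

```bash
python3 -m crank '[{"fingers":0.09,"tx":0,"ty":0,"tz":0.15,"roll":0},{"fingers":0.09,"tx":0,"ty":0,"tz":0.3,"roll":0},{"fingers":0.09,"tx":0,"ty":0,"tz":0.45,"roll":0},{"fingers":0.09,"tx":0,"ty":0,"tz":0.6,"roll":0},{"fingers":0.09,"tx":0,"ty":0,"tz":0.6,"roll":0},{"fingers":0.09,"tx":0,"ty":0,"tz":0.6,"roll":0},{"fingers":0.09,"tx":0,"ty":0,"tz":0.6,"roll":0},{"fingers":0.09,"tx":0,"ty":0,"tz":0.6,"roll":0}]'
python3 - <<'E'
from h import *
a,d=read_camera("scene"); cv2.imwrite("pics/scene2.png",a[60:320,100:400,::-1])
E
```

```text
time: 5.15
tool_pos: [0.5298, -0.1729, 0.1657]
tool_rot: [1.04, 1.571, -1.045]
contact_force: [0.2, 0.5, -0.5]
opening: 0.05
```

View pics/scene2.png

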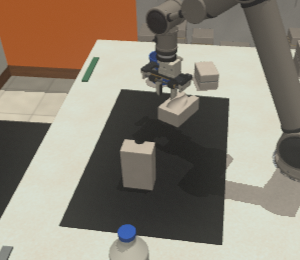

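The right half lies on its back, hollow up, at about (178,110). Next I'll raise the tool and move to the left half, facing it at a tool-z angle of 266°.

```bash
python3 -m crank '[{"fingers":0.09,"tx":-0.4,"ty":0,"tz":0,"roll":0},{"fingers":0.09,"tx":-1.1,"ty":0,"tz":0,"roll":0},{"fingers":0.09,"tx":-1.9,"ty":-0.1,"tz":-0.3,"roll":-0.2},{"fingers":0.09,"tx":-2.5,"ty":-0.3,"tz":-1.0,"roll":-0.5},{"fingers":0.09,"tx":-2.65,"ty":-0.6,"tz":-1.9,"roll":-0.9},{"fingers":0.09,"tx":-2.65,"ty":-0.9,"tz":-2.8,"roll":-1.3},{"fingers":0.09,"tx":-2.65,"ty":-1.2,"tz":-3.7,"roll":-1.7},{"fingers":0.09,"tx":-2.65,"ty":-1.4,"tz":-4.4,"roll":-2.1}]'
python3 -m crank '[{"fingers":0.09,"tx":0,"ty":0,"tz":0,"roll":-0.25},{"fingers":0.09,"tx":0,"ty":0,"tz":0,"roll":-0.47},{"fingers":0.09,"tx":0,"ty":0,"tz":0,"roll":-0.47},{"fingers":0.09,"tx":0,"ty":0,"tz":0,"roll":-0.47},{"fingers":0.09,"tx":0,"ty":0,"tz":0,"roll":-0.47},{"fingers":0.09,"tx":0,"ty":0,"tz":0,"roll":-0.47},{"fingers":0.09,"tx":0,"ty":0,"tz":0,"roll":-0.47},{"fingers":0.09,"tx":0,"ty":0,"tz":0,"roll":-0.47}]'
python3 - <<'E'
from h import *
from scipy.spatial.transform import Rotation as R
s=observe();T=R.from_euler("xyz",s["tool_rot"]).as_matrix();print(T.round(3),s["tool_pos"],s["qpos"])
print("to pre, in units 40mm:",T.T@(np.array([.5855,.0985,.165])-s["tool_pos"])/.04)
E
```

```text
time: 6.2
tool_pos: [0.5677, 0.0093, 0.2731]
tool_rot: [1.647, 1.569, -0.068]
contact_force: [-0.1, -0.9, 0.4]
opening: 0.0495
time: 7.2
tool_pos: [0.5675, 0.0077, 0.2717]
tool_rot: [-0.372, 1.571, -2.008]
contact_force: [-0.7, 0.4, -0.6]
opening: 0.0501
[[-0.     0.998 -0.065]
 [-0.    -0.065 -0.998]
 [-1.    -0.     0.   ]] [0.56752734 0.00772581 0.27167425] [-1.21359367e-01  4.06857213e-01  1.36955413e+00 -8.78210922e-05
  1.36520942e+00 -5.58911723e-02]
to pre, in units 40mm: [ 2.66665308  0.30001835 -2.29410745]
```

```bash
python3 -m crank '[{"fingers":0.09,"tx":0.3,"ty":0.1,"tz":-0.6,"roll":0},{"fingers":0.09,"tx":0.9,"ty":0.2,"tz":-1.3,"roll":0},{"fingers":0.09,"tx":1.5,"ty":0.3,"tz":-2.0,"roll":0},{"fingers":0.09,"tx":2.1,"ty":0.3,"tz":-2.29,"roll":0},{"fingers":0.09,"tx":2.5,"ty":0.3,"tz":-2.29,"roll":0},{"fingers":0.09,"tx":2.65,"ty":0.3,"tz":-2.4,"roll":0},{"fingers":0.09,"tx":2.65,"ty":0.3,"tz":-2.7,"roll":0},{"fingers":0.09,"tx":2.65,"ty":0.3,"tz":-2.99,"roll":0}]'
python3 -m crank '[{"fingers":0.09,"tx":0,"ty":0,"tz":-0.15,"roll":0},{"fingers":0.09,"tx":0,"ty":0,"tz":-0.3,"roll":0},{"fingers":0.09,"tx":0,"ty":0,"tz":-0.45,"roll":0},{"fingers":0.09,"tx":0,"ty":0,"tz":-0.6,"roll":0},{"fingers":0.09,"tx":0,"ty":0,"tz":-0.75,"roll":0},{"fingers":0.09,"tx":0,"ty":0,"tz":-0.9,"roll":0},{"fingers":0.09,"tx":0,"ty":0,"tz":-1.05,"roll":0},{"fingers":0.09,"tx":0,"ty":0,"tz":-1.05,"roll":0}]'
python3 -m crank '[{"fingers":0.09,"tx":0,"ty":0,"tz":-0.15,"roll":0},{"fingers":0.09,"tx":0,"ty":0,"tz":-0.3,"roll":0},{"fingers":0.09,"tx":0,"ty":0,"tz":-0.45,"roll":0},{"fingers":0.09,"tx":0,"ty":0,"tz":-0.6,"roll":0},{"fingers":0.09,"tx":0,"ty":0,"tz":-0.6,"roll":0},{"fingers":0.09,"tx":0,"ty":0,"tz":-0.6,"roll":0},{"fingers":0.09,"tx":0,"ty":0,"tz":-0.6,"roll":0},{"fingers":0.09,"tx":0,"ty":0,"tz":-0.6,"roll":0}]'
python3 -m crank '[{"fingers":0.09,"tx":-0.4,"ty":0,"tz":0.1,"roll":0},{"fingers":0.09,"tx":-1.1,"ty":0,"tz":0.5,"roll":0},{"fingers":0.09,"tx":-1.9,"ty":0,"tz":1.2,"roll":0},{"fingers":0.09,"tx":-2.5,"ty":0,"tz":2.2,"roll":0},{"fingers":0.09,"tx":-2.65,"ty":0,"tz":3,"roll":0},{"fingers":0.09,"tx":-2.65,"ty":0,"tz":3.6,"roll":0},{"fingers":0.09,"tx":-2.65,"ty":0,"tz":3.9,"roll":0},{"fingers":0.09,"tx":-2.65,"ty":0,"tz":3.9,"roll":0}]'
python3 - <<'E'
from h import *
a,d=read_camera("top");p=pts("top",a,d)
b,_=read_camera("scene"); cv2.imwrite("pics/fin.png",np.hstack([a[100:290,150:410,::-1],b[100:290,150:410,::-1]]))
for n,(u0,u1,v0,v1) in dict(L=(160,262,130,220),R=(300,398,140,265)).items():
    q=p[v0:v1,u0:u1]; m=(q[...,2]>.055)&(q[...,2]<.08)
    s=q[m];A=np.c_[s[:,:2],np.ones(len(s))];c=np.linalg.lstsq(A,s[:,2],rcond=None)[0]
    r=cv2.minAreaRect((s[:,:2]*1000).astype(np.float32)); print(n,len(s),np.median(s[:,2]),"tilt deg",np.degrees(np.hypot(*c[:2])),r,cv2.boxPoints(r).round().tolist())
E
```

```text
time: 8.2
tool_pos: [0.5879, 0.1268, 0.1667]
tool_rot: [1.673, 1.569, 0.036]
contact_force: [0.3, -1.5, 2.2]
opening: 0.0502
time: 9.2
tool_pos: [0.59, 0.1688, 0.1655]
tool_rot: [-1.646, 1.571, 3.002]
contact_force: [-0.1, 0.9, 0.3]
opening: 0.0502
time: 10.2
tool_pos: [0.5917, 0.192, 0.1657]
tool_rot: [0.512, 1.571, -1.124]
contact_force: [-0.1, 0.5, 1.2]
opening: 0.05
time: 11.2
tool_pos: [0.5815, 0.036, 0.2722]
tool_rot: [1.695, 1.57, 0.058]
contact_force: [0.1, 0.5, -0.3]
opening: 0.05
L 911 0.06584694715819683 tilt deg 0.5348197602702592 ((597.4617919921875, 280.47613525390625), (162.11282348632812, 103.02664184570312), 86.0479507446289) [[540.0, 203.0], [643.0, 196.0], [654.0, 358.0], [552.0, 365.0]]
R 891 0.06508898163810684 tilt deg 0.5907663601162891 ((486.8217468261719, -249.56198120117188), (159.58433532714844, 103.00193786621094), 60.82402801513672) [[403.0, -294.0], [493.0, -344.0], [571.0, -205.0], [481.0, -155.0]]
```

View pics/fin.png

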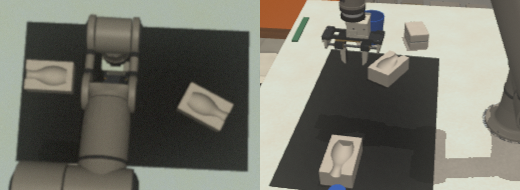

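Both halves lie hollow up (at about (48,75) and (205,107) in the top view), level and clear of the gripper. Their heels are within about 3 mm of where they stood.

```bash
python3 -c "
from cell import *
print(hand_in())"
```

```text
the job is handed in; nothing more can be done
None
```

Both mould halves now lie on their plain backs on the mat, hollow up, and the job is handed in. I spread the fingers to about 50 mm so they pressed on both lands beside the notch, about 140 mm above the bench. Each half was pushed outwards past balance (right first, then left) until it fell by itself.

**Last checks:**
- **Level:** the depth fit puts both upper faces about 66 mm above the bench, within 0.6° of level.
- **Position:** each lower back edge is within about 3 mm of where it stood.
- **Arm:** the gripper is raised clear, touching nothing. The clock read 11.2 s after the last move, and forces at the end of each call stayed below 3 N.
- **Bystanders:** I did not measure the jug, pail and closed mould again. The arm never came near the jug and kept above the others.

No check failed or disagreed. I did not measure speeds; one top picture, taken about a second after the left half fell, showed both lying flat.

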